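Slide a counting chamber along the imager's guide rail into its corner pocket

TASK

The white counting chamber lying loose on the black stage of the slide imager is loaded: never pick it up or tip it, only push and drag it with the fingertips. First push it across the stage until its long side lies flat against the long guide rail, then slide it along, keeping it against the rail all the way, into the corner pocket at the rail's end, fully home against the end stop. Leave it lying there, and leave everything else on the stage and bench undisturbed.

Things in the scene. Friction and masses are not known exactly. Their poses are not given: they have to be found in the camera images.
- chamber_center (a point): Centre (half-way up) of the loose counting chamber: flat white plastic plate, 40 mm wide (x axis), 76 mm long (y axis), 9 mm thick (z up), with a ruled window under a clear cover on top; about 32 g, sliding easily (friction about 0.25 on stage and rail). It lies flat on the stage, its centre 50 to 75 mm from the rail's face, turned up to 20 degrees; x points roughly at the rail, y roughly along it towards the pocket.
- pocket (a point): Point on the imager's stage surface (flat black plate, 70 mm above the bench) that lies under the middle of the chamber when it is fully home. The imager is fixed. x axis: square to the guide rail and towards it, away from the robot; y: along the rail towards the end stop; z up. In this frame the rail's face is at x = +20 mm and the end stop's at y = +38 mm.
- rail (a point): Middle of the guide rail's face, at its foot: aluminium bar on the stage, 264 mm long along y, 14 mm thick, 10 mm high. Axes as for the pocket. It bounds the stage's working area on the side away from the robot and ends at the end stop, a bar of the same height square to it, 53 mm long.
- keeper (a point): Keeper: third side of the corner pocket, a wall parallel to the rail, 32 mm long, 10 mm thick, 10 mm high; the point is the near end (-y) of its inner face, at the foot. Axes as for the pocket. A flared lead-in reaches 10 mm further to -y and 8 mm to -x. The pocket is 43 mm wide between rail and keeper (3 mm wider than the chamber), open to -y.
- lamp (a point): Foot of the imager's lamp post, on the stage beyond rail and end stop: 16 mm thick (28 mm at its foot), 150 mm high; the lamp on top is swung away towards +y, off the stage. Axes as for the pocket.
- dish_center (a point): Centre of a closed clear round dish, 38 mm across and 11 mm high, standing on the stage's near part; a bystander.
- vial_center (a point): Centre of a small white screw-cap vial, 27 mm across and 50 mm high, standing upright on the stage's near part, nearer the pocket's end; a bystander.
- bottle: Brown reagent bottle with a red cap, 72 mm across, 150 mm high, on the bench; origin at the centre of its foot; a bystander.
- flask: White plastic bottle, 52 mm across, 105 mm high, on the bench; origin at the centre of its foot; a bystander.
Mind the look-alikes: they are no part of the job. There is more than one size of the part that bears chamber_center; the job needs the largest.

How it is judged:
By the outcome, as a careful person would: the job done as asked, in the order asked, and still so for the second after the job is handed in, with the robot touching nothing.
It also fails if it takes over 48 s, if anything falls off the work surface, if the arm or the gripper's body presses on something with over 40 N, if the wrist force passes 120 N, or if a joint passes its speed limit or range.

ROBOT

A 6-joint arm with a two-finger parallel gripper is mounted at the origin on the work surface. World frame = base frame: x ahead of the robot, y to its left, z up, the work surface at z = 0. Lengths are in m, angles in rad, forces in N, time in s.
With the tool pointing down it reaches from about 0.3 to 0.875 m from the base axis. Payload 6.4 kg.
Tool frame: the origin (TCP) lies on the centre line of the jaws, within the pads' length; the fingertips stand 11 mm ahead of it and the grasp point (between the pads) lies 8 mm behind it; x points along the fingers, y is the direction in which the jaws open and shut, and the axes are right-handed (so a half turn about x gives the same grasp; the last joint's range is limited). The gripper opens to 85 mm and grips with 20 to 120 N. Pads are 22 mm wide; open, the fingers measure 114 mm over their backs; the gripper's body (76 mm by 85 mm) begins 54 mm behind the grasp point. The pads swing forward as they close: fully open they stand 13 mm farther back than shut.
Start: joints at [-1.489, 0.181, 1.607, -0, 1.354, -0.206], TCP at [0.163, -0.551, 0.242] pointing down, gripper open.
Joint ranges: [-2.99, 2.99], [-0.89, 2.07], [0.3, 2.58], [-1.14, 4.28], [0, 2.63], [-3.12, 3.12]. Speed limits (rad/s): [2.57, 2.57, 3.01, 3.14, 3.14, 3.14].

INTERFACE

Orientations are given as a unit quaternion [w, x, y, z].
In Python, from bench import ctrl, camera, hand_in gives the robot as it stands. The module is installed in compiled form; this text tells all that it offers.
- The arm moves only by the tool drive_tool, never from a script. Its argument "increments" is a list of rows, each a list of 7 numbers: the shift along the tool's x, y, z in m, then the turn, a rotation vector about the tool's x, y, z in degrees, then the gripper's target within -1 to 1 (fully open at 1, half-way at 0, shut at -1). In form: [[dx, dy, dz, rx, ry, rz, claw], ...]. A call has 1 to 10 rows; each row shifts and turns the commanded pose from where the row before left it, along the tool's axes as they then stand; what a row does not reach is not made up. A row lasts 1/8 s, in which the tool goes at most 62.5 mm and 10.7 degrees, less where a joint would pass 70% of its speed; a pose out of reach is approached as far as the arm can. A call is refused whole if a number of a shift passes 0.0625 or a number of a turn 10.7, either way. A call with a gripper value outside its range is refused whole. The fingers move at their own pace and stop on an object; the grip force is fixed at half the most. Time passes only in rows, so rows that do not move let the fingers close. It gives the time, the measured TCP pose, the force and the opening at its end, in the units of the state.
- ctrl.get_obs(): the state, without advancing time (a new reading comes with each control period).
- camera(name): name is "scene" or "top" or "wrist"; returns a dict with "img" (420x560x3 uint8, red, green, blue), "depth" (420x560 float32, m along the optical axis (not along the pixel's ray), 0 where there is no reading), "fx", "fy", "cx", "cy" (pixels), "world_from_camera" (4x4, takes a point from camera to world coordinates); the wrist camera has in their place "hand_eye" (4x4, takes a point from camera to tool coordinates, whose origin is the TCP and whose axes are the tool frame's). Camera axes: x right, y down, z forward; pixel columns grow to the right and rows downward; lengths in m; the calibration is good to about 2 mm. A picture is of the moment at which its call begins: read the wrist's pose just before it.
- hand_in(): hands the job in, once; it reports no verdict.
The state is a dict: "time_s": time; "q": joint angles; "dq": joint speeds; "joint_efforts": joint torques, N m; "eef_pos": TCP position; "eef_rot": TCP orientation; "wrist_force": force on the tool from outside, world axes, zero at the start; "torque": the same for the moment, N m; "opening": opening from 0.0 (shut) to 1.0 (fully open).
Only numpy, scipy, OpenCV 4.12 (cv2) and the standard library are available. Lean on these libraries where they do the work, as an engineer would, in place of code of your own. Each camera call takes 0.05 s, during which the arm holds its last target.

## Working session

There is one attempt and no reset: what is moved stays moved. The work goes in short steps, Python scripts to look and compute and a tool call to move; the robot and the scene stay as the last step left them, time stands still between calls to the robot, and variables do not carry over. Pictures are saved under pics/ and viewed, and the job is handed in when it is done.

Besides the shell and the picture viewer there is one more tool, called after "Call:" in YAML: its name, and indented under it one key for each argument. drive_tool: Moves the arm, as the interface text tells. Its arguments: {"type":"object","properties":{"increments":{"type":"array","items":{"type":"array","items":{"type":"number"}}}},"required":["increments"]}

```bash
mkdir -p pics; python3 - <<'E'
from bench import ctrl,camera
import cv2,numpy as np
o=ctrl.get_obs();print({k:np.round(v,4) for k,v in o.items()})
for n in["scene","top","wrist"]:
    c=camera(n);cv2.imwrite(f"pics/{n}0.png",c["img"][:,:,::-1]);np.savez(f"{n}0.npz",**c)
    print(n,c["fx"],c["cx"],c["cy"],np.round(c.get("world_from_camera",c.get("hand_eye")),4).tolist())
E
```

```text
{'time_s': np.float64(0.0), 'q': array([-1.4893,  0.1815,  1.608 ,  0.    ,  1.3539, -0.2063]), 'dq': array([-0.0003, -0.0003,  0.001 ,  0.0009, -0.0021,  0.0013]), 'joint_efforts': array([-1.00000e-04, -4.44874e+01, -3.51342e+01, -3.00000e-04,
        9.00000e-03,  0.00000e+00]), 'eef_pos': array([ 0.1632, -0.5508,  0.2414]), 'eef_rot': array([ 0.1008,  0.6998,  0.102 , -0.6998]), 'wrist_force': array([0.5536, 0.988 , 0.5382]), 'torque': array([ 0.0241,  0.0072, -0.0339]), 'opening': np.float64(0.9983)}
scene 426.8225496847548 275.60439559374333 216.4917617257287 [[-0.4816, 0.7345, -0.4781, 0.9743], [0.8763, 0.3964, -0.2737, 0.1307], [-0.0115, -0.5508, -0.8345, 0.7778], [0.0, 0.0, 0.0, 1.0]]
top 499.02658567974237 282.35404774388536 213.55083264193166 [[0.0288, -0.9985, 0.0459, 0.5137], [-0.9995, -0.0282, 0.0148, -0.1157], [-0.0135, -0.0463, -0.9988, 1.1123], [0.0, 0.0, 0.0, 1.0]]
wrist 307.17837065703515 282.15794597925367 213.50247522174215 [[0.0008, -0.2945, 0.9556, -0.1326], [1.0, 0.0007, -0.0006, -0.0011], [-0.0005, 0.9556, 0.2945, -0.075], [0.0, 0.0, 0.0, 1.0]]
```

View pics/top0.png

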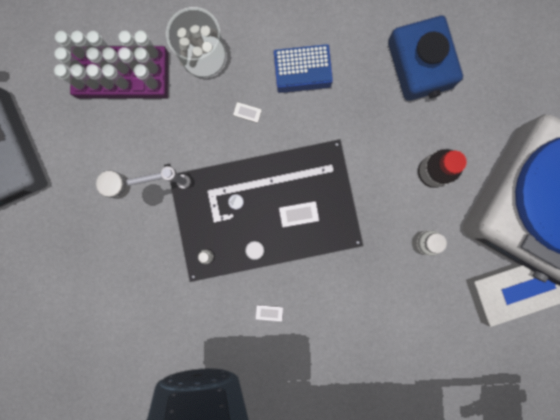

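View pics/scene0.png

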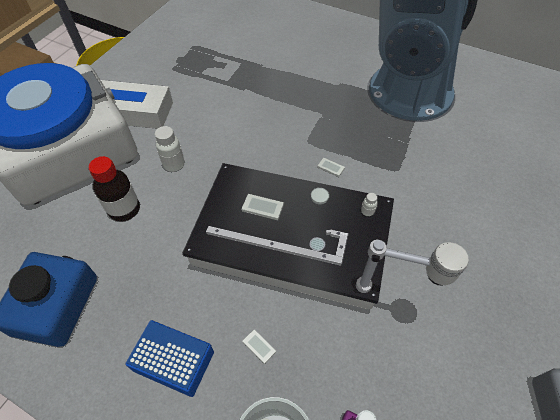

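View pics/wrist0.png

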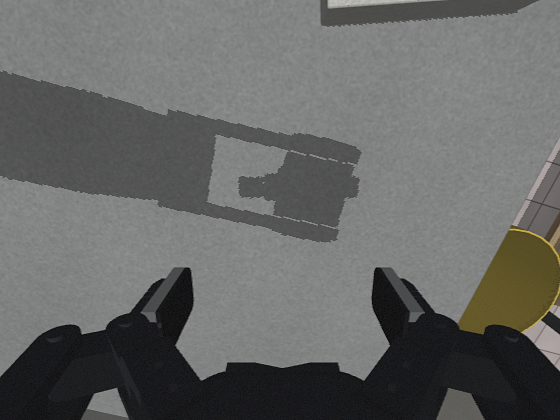

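```bash
python3 - <<'E'
import cv2,numpy as np
a=cv2.imread("pics/top0.png")[130:290,160:370];cv2.imwrite("pics/top0z.png",cv2.resize(a,None,fx=3.7,fy=3.7,interpolation=cv2.INTER_CUBIC))
a=cv2.imread("pics/scene0.png")[155:310,180:410];cv2.imwrite("pics/scene0z.png",cv2.resize(a,None,fx=3.4,fy=3.4,interpolation=cv2.INTER_CUBIC))
E
```

```text
(no output)
```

View pics/top0z.png

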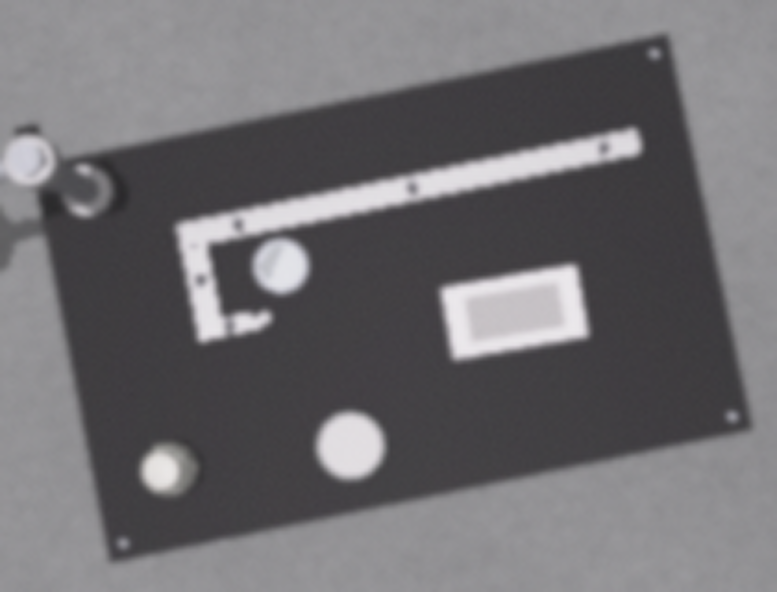

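View pics/scene0z.png

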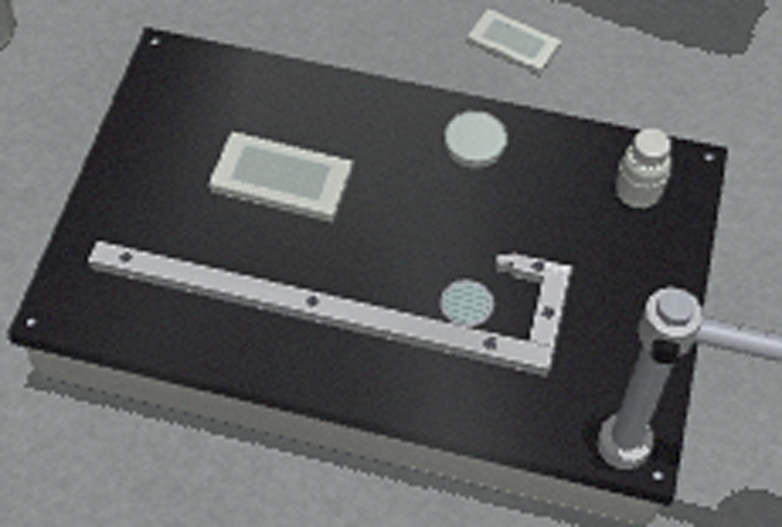

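```bash
cat > h.py <<'E'
import cv2,numpy as np
def ray(c,uv,z,T=None):
    T=np.array(c["world_from_camera"]) if T is None else T
    uv=np.atleast_2d(uv).astype(float)
    d=np.c_[(uv[:,0]-c["cx"])/c["fx"],(uv[:,1]-c["cy"])/c["fy"],np.ones(len(uv))]@T[:3,:3].T
    return T[:3,3]+d*((z-T[2,3])/d[:,2])[:,None]
def R(q):
    from scipy.spatial.transform import Rotation as r
    return r.from_quat([q[1],q[2],q[3],q[0]])
E
python3 - <<'E'
from h import *
for n in["top","scene"]:
    c=dict(np.load(n+"0.npz"));g=cv2.cvtColor(c["img"],cv2.COLOR_RGB2GRAY)
    S=4;G=cv2.resize(g,None,fx=S,fy=S,interpolation=cv2.INTER_CUBIC)
    m=(G>(125 if n=="top" else 105)).astype(np.uint8)
    cs,_=cv2.findContours(m,cv2.RETR_EXTERNAL,cv2.CHAIN_APPROX_NONE)
    for k in cs:
        a=cv2.contourArea(k)/16
        if not 60<a<3000: continue
        uv=(k[:,0,:]+.5)/S-.5
        P=ray(c,uv,0.079)[:,:2].astype(np.float32)
        r=cv2.minAreaRect(P*1000); M=uv.mean(0)
        if not(150<M[0]<370 and 130<M[1]<310):continue
        print(n,np.round(M,1),round(a),np.round(r[0],1),np.round(r[1],1),round(r[2],2))
    
# depth check
    for uv in [(299,214),(270,182),(254,250),(236,201),(300,240)] if n=="top" else [(262,206),(318,244),(320,196)]:
        d=c["depth"][uv[1],uv[0]];x=np.array([(uv[0]-c["cx"])/c["fx"]*d,(uv[1]-c["cy"])/c["fy"]*d,d,1]);print(uv,np.round(c["world_from_camera"]@x,4)[:3])
E
```

```text
(299, 214) [ 0.5612 -0.1349  0.0801]
(270, 182) [ 0.626  -0.0729  0.0805]
(254, 250) [ 0.4842 -0.0442  0.0833]
(236, 201) [ 0.585  -0.0026  0.0721]
(300, 240) [ 0.5074 -0.1386  0.0691]
(262, 206) [ 0.5637 -0.1352  0.0771]
(318, 244) [ 5.855e-01 -2.000e-04  7.010e-02]
(320, 196) [ 0.4883 -0.0432  0.0799]
```

```bash
python3 - <<'E'
from h import *
for n in["top","scene"]:
    c=dict(np.load(n+"0.npz"));g=cv2.cvtColor(c["img"],cv2.COLOR_RGB2GRAY)
    S=4;G=cv2.resize(g,None,fx=S,fy=S,interpolation=cv2.INTER_CUBIC)
    m=(G>(145 if n=="top" else 120)).astype(np.uint8)
    # stage hull
    dk=cv2.morphologyEx((G<80).astype(np.uint8),cv2.MORPH_OPEN,np.ones((9,9)))
    cs,_=cv2.findContours(dk,cv2.RETR_EXTERNAL,cv2.CHAIN_APPROX_NONE)
    cs=[k for k in cs if cv2.pointPolygonTest(k,(290*S,230*S) if n=="top" else (300*S,210*S),False)>0]
    hull=cv2.convexHull(cs[0]);mm=np.zeros_like(m);cv2.fillPoly(mm,[hull],1);mm=cv2.erode(mm,np.ones((13,13)))
    m&=mm
    cs,_=cv2.findContours(m,cv2.RETR_EXTERNAL,cv2.CHAIN_APPROX_NONE)
    for k in cs:
        a=cv2.contourArea(k)/16
        if not 30<a<3000: continue
        uv=(k[:,0,:]+.5)/S-.5
        M=uv.mean(0)
        P=ray(c,uv,0.079)[:,:2].astype(np.float32)
        r=cv2.minAreaRect(P*1000)
        print(n,np.round(M,1),round(a),np.round(r[0],1),np.round(r[1],1),round(r[2],2))
        np.save(f"cont_{n}_{int(M[0])}_{int(M[1])}.npy",uv)
E
ls *.npy
```

```text
top [203.5 256.6] 97 [467.6  60.4] [23.2 21.8] 1.69
top [254.2 249.9] 248 [484.1 -44.5] [36.6 36.7] 1.75
top [298.6 213.9] 739 [ 561.6 -134.1] [42.1 78.2] 11.5
top [235.4 201.4] 164 [583.7  -2. ] [30.2 30.2] 1.86
top [258.6 187.9] 1096 [604.6 -78.5] [ 68.4 266. ] 14.01
scene [365.8 287.8] 30 [630.7 114.6] [ 9.3 17.3] 38.55
scene [377.6 246.5] 173 [542.6 100.5] [31.3 27.8] 13.43
scene [290.  242.7] 1266 [605.4 -79.9] [ 67.9 264.9] 13.71
scene [370.2 203. ] 120 [454.9  51.2] [38.1 26.3] 13.95
scene [262.8 206.7] 645 [ 564.4 -134.5] [44.1 77.5] 11.27
scene [319.6 195.1] 207 [485.2 -45.7] [36.6 37.5] 83.76
cont_scene_262_206.npy
cont_scene_290_242.npy
cont_scene_319_195.npy
cont_scene_365_287.npy
cont_scene_370_203.npy
cont_scene_377_246.npy
cont_top_203_256.npy
cont_top_235_201.npy
cont_top_254_249.npy
cont_top_258_187.npy
cont_top_298_213.npy
```

```bash
python3 - <<'E'
from h import *
for n,f in[("top","cont_top_258_187"),("scene","cont_scene_290_242")]:
    c=dict(np.load(n+"0.npz"));uv=np.load(f+".npy");P=ray(c,uv,0.080)[:,:2]*1000
    a=np.radians(14)
    for it in range(3):
        ux=np.array([np.cos(a),np.sin(a)]);uy=np.array([-np.sin(a),np.cos(a)])
        X=P@ux;Y=P@uy
        Ymax=np.percentile(Y,99.5);Ymin=Y.min()
        back=X.max()
        # face: points with Y in range, min X at each y bin
        s=(Y>Ymin+15)&(Y<Ymax-70)
        sb=s&(X>np.median(X[s])); sf=s&(X<np.median(X[s]))
        out=[]
        for q in(sf,sb):
            vx,vy,x0,y0=cv2.fitLine(P[q].astype(np.float32),cv2.DIST_HUBER,0,.01,.01).ravel()
            if vy<0:vx,vy=-vx,-vy
            out.append((np.degrees(np.arctan2(-vx,vy)),np.array([x0,y0])@ux,q.sum()))
        a=np.radians((out[0][0]+out[1][0])/2 )
    print(n,out,Y.min(),Y.max(),"angle",np.degrees(a))
    # end stop inner edge: points with X between face-35 and face-12
    f=out[0][1]; e=(X<f-13)&(X>f-33)
    Q=np.sort(Y[e]); print("endstop Y vals",np.round(Q[::max(1,len(Q)//14)],1))
    k=(X<f-35); print("X min",X.min()-f, "keeper-ish pts Ymin", Y[X<f-38].min() if (X<f-38).any() else None)
    w=(X>f-40)&(X<f-52+20)
    ch=np.load(("cont_top_298_213" if n=="top" else "cont_scene_262_206")+".npy");r=cv2.minAreaRect((ray(c,ch,.079)[:,:2]*1000).astype(np.float32));print(r, "cham X,Y rel",np.array(r[0])@ux-f,np.array(r[0])@uy)
    print("rel ang", r[2]-np.degrees(a))
E
```

```text
top [(np.float32(13.431633), np.float32(587.9445), np.int64(339)), (np.float32(13.340956), np.float32(602.20746), np.int64(339))] -349.012321300815 -83.68009578448815 angle 13.386293
endstop Y vals [-99.4 -99.1 -99.  -98.9 -98.8 -98.7 -98.6 -98.4 -84.7 -84.6 -84.5 -84.4
 -84.3 -84.2 -84.1 -83.9]
X min -53.568431885505106 keeper-ish pts Ymin -125.84909608491586
((561.574462890625, -134.076416015625), (42.128902435302734, 78.16541290283203), 11.500648498535156) cham X,Y rel -72.66802742482832 -260.4467587764011
rel ang -1.8856449
scene [(np.float32(13.368788), np.float32(590.13776), np.int64(362)), (np.float32(13.38738), np.float32(603.71265), np.int64(362))] -349.7296475586576 -85.55420723589737 angle 13.378083
endstop Y vals [-151.7 -150.8 -147.  -142.2 -137.  -131.5 -125.8 -123.6  -99.9  -99.5
  -99.3  -99.   -86.4  -86.2  -86. ]
X min -53.704767309458816 keeper-ish pts Ymin -127.35171263928619
((564.3777465820312, -134.5372314453125), (44.063133239746094, 77.45256805419922), 11.268856048583984) cham X,Y rel -72.2033702424178 -261.4698413611941
rel ang -2.1092272
```

```bash
cat >> h.py <<'E'
A=np.radians(13.38);UX=np.array([np.cos(A),np.sin(A),0]);UY=np.array([-np.sin(A),np.cos(A),0])
def st():
    from bench import ctrl
    o=ctrl.get_obs();r=R(o["eef_rot"]).as_matrix();p=o["eef_pos"]*1000
    print("t",round(o["time_s"],2),"p",np.round(p,1),"X,Y",np.round([p@UX,p@UY],1),"open",round(float(o["opening"]),3),"F",np.round(o["wrist_force"],1),"T",np.round(o["torque"],2))
    print("tool axes rail frame (X,Y,Z rows of x,y,z):",[np.round([v@UX,v@UY,v[2]],4).tolist() for v in r.T])
    return o,r,p
def go(X,Y,Z,o=None):
    o,r,p=st();t=X*UX+Y*UY+np.array([0,0,Z]);print("tool shift mm",np.round(r.T@(t-p),1))
    W=np.c_[np.array([0,0,-1]),UY if r[:,1]@UY>0 else -UY,0*UX];W[:,2]=np.cross(W[:,0],W[:,1])
    from scipy.spatial.transform import Rotation as q
    print("rotvec tool deg",np.round(np.degrees(q.from_matrix(r.T@W).as_rotvec()),2))
E
python3 - <<'E'
from h import *
go(472,-261,240)
c=dict(np.load("wrist0.npz"));d=c["depth"]
T=c["hand_eye"]
v,u=np.mgrid[0:420,0:560];Pc=np.stack([(u-c["cx"])/c["fx"]*d,(v-c["cy"])/c["fy"]*d,d],-1)@T[:3,:3].T+T[:3,3]
m=(d>0)&(d<.25)&(v>250)
for nm,w in(("L",(u>150)&(u<200)&(v<330)),("R",(u>365)&(u<420)&(v<330))):
    q=Pc[m&w];print(nm,np.round(np.percentile(q,[0,1,10,50,90,99,100],axis=0)*1000,1).tolist())
E
```

```text
t 0.15 p [ 163.2 -550.9  241.6] X,Y [  31.3 -573.7] open 0.999 F [-1.2  0.7 -0.5] T [-0.01 -0.03  0.  ]
tool axes rail frame (X,Y,Z rows of x,y,z): [[0.0002, 0.0014, -1.0], [0.0543, -0.9985, -0.0014], [-0.9985, -0.0543, -0.0003]]
tool shift mm [   2.1 -288.4 -457. ]
rotvec tool deg [ 3.11 -0.01  0.08]
L [[-51.9, -57.4, -12.5], [-42.6, -55.8, -11.7], [-39.6, -48.8, -11.1], [-24.0, -43.9, -7.0], [-9.9, -43.5, 4.6], [-4.4, -43.1, 10.2], [-2.7, -41.1, 11.4]]
R [[-51.9, 38.9, -13.0], [-49.8, 41.1, -12.2], [-40.2, 41.5, -11.2], [-24.8, 42.0, -7.3], [-10.0, 47.6, 4.1], [-4.4, 54.5, 10.1], [-2.6, 55.7, 11.6]]
```

Call:
drive_tool:
  increments:
    - [0,-0.0288,-0.0457,0,0,0,0]
    - [0,-0.0288,-0.0457,0,0,0,0]
    - [0,-0.0288,-0.0457,0,0,0,0]
    - [0,-0.0288,-0.0457,0,0,0,0]
    - [0,-0.0288,-0.0457,0,0,0,0]
    - [0,-0.0288,-0.0457,0,0,0,0]
    - [0,-0.0288,-0.0457,0,0,0,0]
    - [0,-0.0288,-0.0457,0,0,0,0]
    - [0,-0.0288,-0.0457,0,0,0,0]
    - [0,-0.0288,-0.0457,3.1,0,0,0]

```text
time_s: 1.4
eef_pos: [0.5206, -0.1439, 0.2422]
eef_rot: [-0.082, -0.702, -0.082, 0.702]
wrist_force: [1.4, -0.7, 0.3]
opening: 0.5
```

Call:
drive_tool:
  increments:
    - [0,0,0,0,0,0,0]
    - [0,0,0,0,0,0,0]

```text
time_s: 1.65
eef_pos: [0.5194, -0.1454, 0.2419]
eef_rot: [-0.083, -0.702, -0.083, 0.703]
wrist_force: [0.1, 0.1, -1.2]
opening: 0.499
```

```bash
cat > look.py <<'E'
from h import *
import sys
from bench import camera
n=sys.argv[1]
o,r,p=st()
c=camera("wrist");cv2.imwrite(f"pics/w{n}.png",c["img"][:,:,::-1]);
T=np.eye(4);T[:3,:3]=r;T[:3,3]=p/1000;c["world_from_camera"]=T@c["hand_eye"];np.savez(f"w{n}.npz",**c)
E
python3 look.py 1; python3 - <<'E'
from h import *
c=dict(np.load("w1.npz"));d=c["depth"];T=c["hand_eye"]
v,u=np.mgrid[0:420,0:560];Pc=np.stack([(u-c["cx"])/c["fx"]*d,(v-c["cy"])/c["fy"]*d,d],-1)@T[:3,:3].T+T[:3,3]
m=(d>0)&(d<.17)&(v>200)&(abs(Pc[...,1])<.05)&(Pc[...,0]>-.03)
q=Pc[m]*1000
for s in(-1,1):
  w=q[q[:,1]*s>0];print(len(w),np.round(np.percentile(w,[0,1,10,50,90,99,100],axis=0),1).tolist())
go(472,-261,90)
E
```

```text
t 1.65 p [ 519.4 -145.4  241.9] X,Y [ 471.6 -261.6] open 0.499 F [ 0.1  0.1 -1.2] T [ 0.04 -0.    0.02]
tool axes rail frame (X,Y,Z rows of x,y,z): [[-0.001, 0.0002, -1.0], [0.0014, -1.0, -0.0002], [-1.0, -0.0014, 0.001]]
1782 [[-30.0, -36.2, -11.8], [-29.8, -35.6, -11.4], [-29.1, -33.0, -11.1], [-16.8, -23.6, -7.0], [-0.4, -22.2, 6.1], [6.3, -22.1, 10.6], [8.5, -21.9, 11.7]]
1770 [[-30.0, 20.1, -12.0], [-29.8, 20.2, -11.5], [-29.1, 20.3, -11.1], [-16.6, 21.7, -7.0], [-0.3, 31.1, 6.1], [6.3, 33.7, 10.6], [9.4, 34.1, 11.6]]
t 1.7 p [ 519.1 -145.9  242. ] X,Y [ 471.3 -262.1] open 0.503 F [-0.6 -0.1  0.1] T [-0.04 -0.    0.01]
tool axes rail frame (X,Y,Z rows of x,y,z): [[-0.0008, 0.0002, -1.0], [0.0, -1.0, -0.0002], [-1.0, -0.0, 0.0008]]
tool shift mm [152.   -1.1  -0.9]
rotvec tool deg [0.   0.05 0.01]
```

View pics/w1.png

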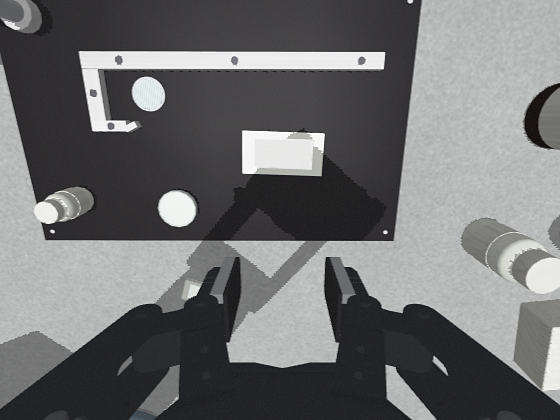

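```bash
python3 - <<'E'
from h import *
c=dict(np.load("w1.npz"))
for nm,z,pts in(("rail",.08,[(130,69),(300,69),(380,69.5)]),("stop",.08,[(102,75),(104,118)]),("cham",.079,[(243,130),(325,133),(323,176),(242,171)]),("keeperend",.08,[(141,122),(125,121)]),("dish",.081,[(158,208),(199,208),(178,191),(178,223)])):
    P=ray(c,pts,z)*1000;print(nm,np.round(np.c_[P@UX,P@UY],1).tolist())
a=cv2.imread("pics/w1.png")[30:240,70:420];cv2.imwrite("pics/w1z.png",cv2.resize(a,None,fx=2.25,fy=2.25,interpolation=cv2.INTER_CUBIC))
E
```

```text
rail [[587.9, -126.8], [588.2, -275.7], [587.9, -345.8]]
stop [[583.0, -101.4], [546.9, -97.1]]
cham [[536.5, -223.8], [533.9, -300.1], [493.5, -299.9], [498.2, -221.5]]
keeperend [[543.4, -130.5], [544.3, -115.9]]
dish [[461.5, -136.9], [461.5, -177.6], [478.8, -158.5], [445.7, -155.2]]
```

View pics/w1z.png

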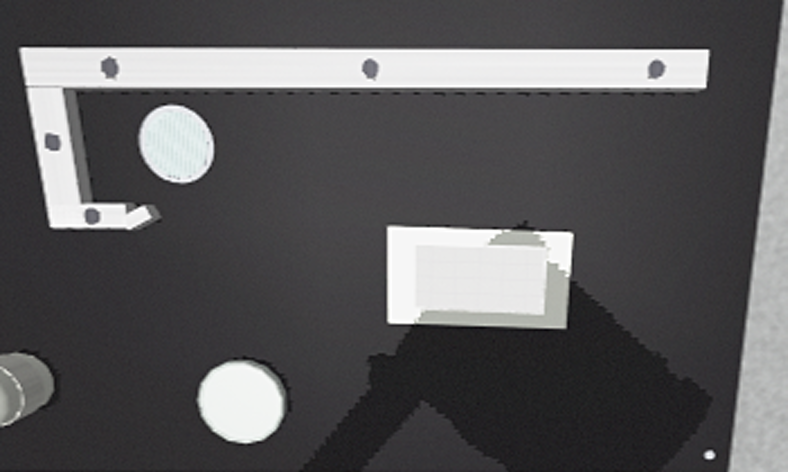

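Call:
drive_tool:
  increments:
    - [0.05,-0.001,0,0,0,0,0]
    - [0.05,0,0,0,0,0,0]
    - [0.04,0,0,0,0,0,0]
    - [0.015,0,0,0,0,0,0]
    - [0.004,0,0,0,0,0,0]
    - [0,0,0,0,0,0,0]

```text
time_s: 2.45
eef_pos: [0.5203, -0.1454, 0.0847]
eef_rot: [0.083, 0.703, 0.082, -0.702]
wrist_force: [0.3, -0.2, -0.1]
opening: 0.502
```

```bash
python3 look.py 2
```

```text
t 2.45 p [ 520.3 -145.4   84.7] X,Y [ 472.5 -261.8] open 0.502 F [ 0.3 -0.2 -0.1] T [-0.01 -0.    0.  ]
tool axes rail frame (X,Y,Z rows of x,y,z): [[0.0016, -0.0015, -1.0], [-0.0004, -1.0, 0.0015], [-1.0, 0.0004, -0.0016]]
```

View pics/w2.png

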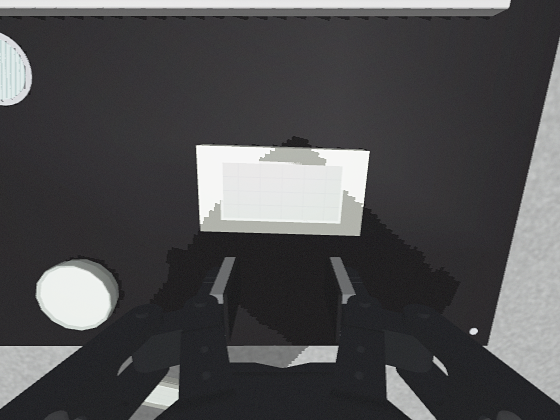

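Call:
drive_tool:
  increments:
    - [0.002,0,0,0,0,0,0]
    - [0,0,-0.007,0,0,0,0]
    - [0,0,-0.006,0,0,0,0]
    - [0,0,-0.005,0,0,0,0]
    - [0,0,-0.005,0,0,0,0]
    - [0,0,-0.005,0,0,0,0]
    - [0,0,-0.005,0,0,0,0]
    - [0,0,-0.005,0,0,0,0]
    - [0,0,-0.005,0,0,0,0]
    - [0,0,-0.005,0,0,0,0]

```text
time_s: 3.75
eef_pos: [0.5664, -0.1333, 0.0813]
eef_rot: [-0.082, -0.702, -0.082, 0.702]
wrist_force: [-0.1, -0.0, -0.7]
opening: 0.499
```

Call:
drive_tool:
  increments:
    - [0,0,-0.005,0,0,0,0]
    - [0,0,-0.003,0,0,0,0]
    - [0,0,0,0,0,0,0]

```text
time_s: 4.12
eef_pos: [0.5741, -0.1315, 0.0813]
eef_rot: [0.082, 0.702, 0.082, -0.702]
wrist_force: [-0.3, -0.4, 0.2]
opening: 0.498
```

```bash
python3 look.py 3
```

```text
t 4.12 p [ 574.1 -131.5   81.3] X,Y [ 528.1 -260.8] open 0.498 F [-0.3 -0.4  0.2] T [0.02 0.03 0.01]
tool axes rail frame (X,Y,Z rows of x,y,z): [[0.0, -0.0, -1.0], [0.0003, -1.0, 0.0], [-1.0, -0.0003, -0.0]]
```

View pics/w3.png

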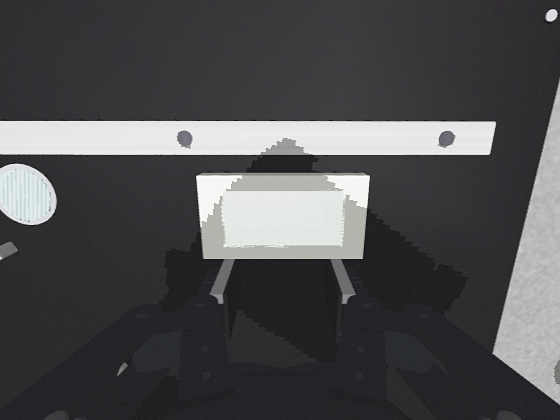

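Call:
drive_tool:
  increments:
    - [-0.0005,0,-0.004,0,0,0,0]
    - [0,0,-0.003,0,0,0,0]
    - [0,0,-0.001,0,0,0,0]
    - [0,0,0,0,0,0,0]

```text
time_s: 4.68
eef_pos: [0.5818, -0.1296, 0.0818]
eef_rot: [-0.082, -0.702, -0.082, 0.702]
wrist_force: [0.0, -0.2, 0.6]
opening: 0.497
```

Call:
drive_tool:
  increments:
    - [0,0,-0.001,0,0,0,0]
    - [0,0,0,0,0,0,0]

```text
time_s: 4.92
eef_pos: [0.5827, -0.1294, 0.0818]
eef_rot: [-0.082, -0.702, -0.082, 0.702]
wrist_force: [0.7, 0.9, -0.4]
opening: 0.497
```

Call:
drive_tool:
  increments:
    - [0,0,-0.001,0,0,0,0]
    - [0,0,0,0,0,0,0]

```text
time_s: 5.18
eef_pos: [0.5833, -0.1293, 0.0817]
eef_rot: [-0.082, -0.702, -0.082, 0.703]
wrist_force: [-1.9, 0.4, 1.1]
opening: 0.499
```

```bash
python3 look.py 4
```

```text
t 5.17 p [ 583.3 -129.3   81.7] X,Y [ 537.6 -260.8] open 0.499 F [-1.9  0.4  1.1] T [-0.13  0.29 -0.06]
tool axes rail frame (X,Y,Z rows of x,y,z): [[-0.0008, 0.0002, -1.0], [0.0002, -1.0, -0.0002], [-1.0, -0.0002, 0.0008]]
```

View pics/w4.png

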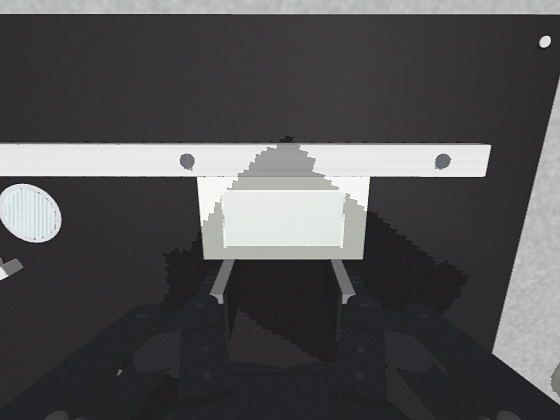

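Call:
drive_tool:
  increments:
    - [0,0,-0.001,0,0,0,0]
    - [0,0,0,0,0,0,0]
    - [0,0,0,0,0,0,0]

```text
time_s: 5.6
eef_pos: [0.5834, -0.1292, 0.0815]
eef_rot: [-0.082, -0.701, -0.083, 0.703]
wrist_force: [-6.9, -1.8, 2.6]
opening: 0.5
```

```bash
python3 look.py 5
```

```text
t 5.6 p [ 583.4 -129.2   81.5] X,Y [ 537.6 -260.7] open 0.5 F [-6.9 -1.8  2.6] T [-0.34  1.03 -0.04]
tool axes rail frame (X,Y,Z rows of x,y,z): [[-0.0028, 0.0007, -1.0], [0.0002, -1.0, -0.0007], [-1.0, -0.0002, 0.0028]]
```

Call:
drive_tool:
  increments:
    - [0,0,0.005,0,0,0,0]
    - [0,0,0.01,0,0,0,0]
    - [-0.04,0,0,0,0,0,0]
    - [-0.01,0.032,-0.02,0,0,0,-1]
    - [0,0.032,-0.02,0,0,0,-1]
    - [0,0,0,0,0,0,-1]
    - [0,0,0,0,0,0,-1]
    - [0,0,0,0,0,0,-1]

```text
time_s: 6.65
eef_pos: [0.6228, -0.1845, 0.1314]
eef_rot: [-0.082, -0.702, -0.083, 0.703]
wrist_force: [0.5, -0.1, 0.1]
opening: 0.001
```

```bash
python3 look.py 6; python3 - <<'E'
from h import *
c=dict(np.load("w6.npz"));d=c["depth"];T=c["hand_eye"]
v,u=np.mgrid[0:420,0:560];Pc=np.stack([(u-c["cx"])/c["fx"]*d,(v-c["cy"])/c["fy"]*d,d],-1)@T[:3,:3].T+T[:3,3]
m=(d>0)&(d<.2)&(v>180)&(abs(Pc[...,1])<.05)&(Pc[...,0]>-.025)&(Pc[...,0]<.02)
w=Pc[m]*1000;print(len(w),np.round(np.percentile(w,[0,1,10,50,90,99,100],axis=0),1).tolist())
w=w[w[:,0]>-5];print(len(w),np.round(np.percentile(w,[0,1,10,50,90,99,100],axis=0),1).tolist())
go(565,-325,84.5)
E
```

```text
t 6.65 p [ 622.8 -184.5  131.4] X,Y [ 563.2 -323.6] open 0.001 F [ 0.5 -0.1  0.1] T [ 0.02 -0.02  0.  ]
tool axes rail frame (X,Y,Z rows of x,y,z): [[-0.0009, 0.001, -1.0], [0.0007, -1.0, -0.001], [-1.0, -0.0007, 0.0009]]
1785 [[-25.0, -14.5, -12.0], [-24.7, -14.2, -11.5], [-21.1, -11.6, -11.2], [-11.1, -1.2, -10.5], [1.3, 9.6, -6.6], [6.2, 12.3, -6.2], [7.0, 12.7, -6.0]]
507 [[-5.0, -14.4, -11.7], [-4.8, -13.8, -11.6], [-4.2, -11.2, -11.1], [-0.5, -0.7, -10.6], [4.5, 9.2, -6.6], [6.8, 11.9, -6.3], [7.0, 12.4, -6.0]]
t 6.7 p [ 623.1 -184.6  131.6] X,Y [ 563.4 -323.8] open -0.001 F [ 0.6  0.5 -0.7] T [-0.01  0.01  0.02]
tool axes rail frame (X,Y,Z rows of x,y,z): [[-0.0006, 0.0006, -1.0], [0.0008, -1.0, -0.0006], [-1.0, -0.0008, 0.0006]]
tool shift mm [47.1  1.3 -1.6]
rotvec tool deg [0.05 0.03 0.04]
```

View pics/w6.png

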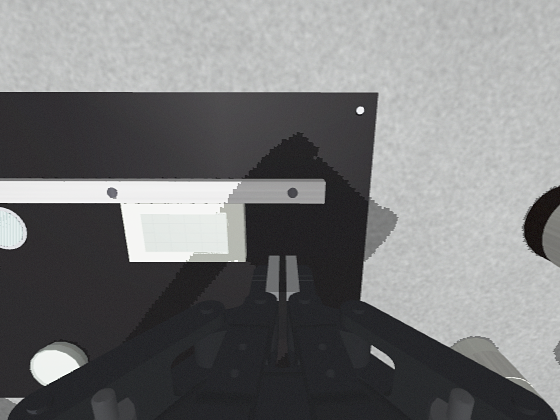

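Call:
drive_tool:
  increments:
    - [0.03,0.001,-0.0015,0,0,0,-1]
    - [0.013,0,0,0,0,0,-1]
    - [0.0035,0,0,0,0,0,-1]
    - [0,-0.006,0,0,0,0,-1]
    - [0,0,0,0,0,0,-1]

```text
time_s: 7.32
eef_pos: [0.6245, -0.1799, 0.0862]
eef_rot: [0.083, 0.703, 0.082, -0.702]
wrist_force: [0.0, -0.9, 0.4]
opening: -0.0
```

```bash
python3 look.py 7
```

```text
t 7.33 p [ 624.5 -179.9   86.2] X,Y [ 565.9 -319.5] open -0.0 F [ 0.  -0.9  0.4] T [0.   0.01 0.02]
tool axes rail frame (X,Y,Z rows of x,y,z): [[0.001, -0.0007, -1.0], [0.0008, -1.0, 0.0007], [-1.0, -0.0008, -0.001]]
```

View pics/w7.png

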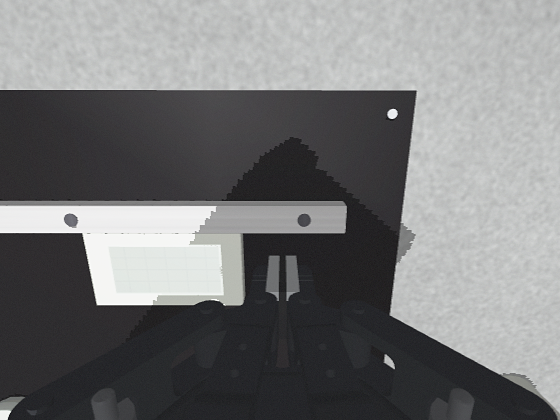

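Call:
drive_tool:
  increments:
    - [0.0015,-0.004,0,0,0,0,-1]
    - [0,-0.005,-0.0002,0,0,0,-1]
    - [0,-0.005,-0.0002,0,0,0,-1]
    - [0,-0.005,-0.0002,0,0,0,-1]
    - [0,-0.005,-0.0002,0,0,0,-1]
    - [0,-0.005,-0.0002,0,0,0,-1]
    - [0,-0.005,-0.0002,0,0,0,-1]
    - [0,-0.003,-0.0002,0,0,0,-1]

```text
time_s: 8.38
eef_pos: [0.6168, -0.1436, 0.0838]
eef_rot: [-0.082, -0.702, -0.083, 0.702]
wrist_force: [0.3, 0.8, 0.0]
opening: 0.002
```

```bash
python3 look.py 8
```

```text
t 8.38 p [ 616.8 -143.6   83.8] X,Y [ 566.8 -282.4] open 0.002 F [0.3 0.8 0. ] T [-0.  0.  0.]
tool axes rail frame (X,Y,Z rows of x,y,z): [[-0.0, 0.0, -1.0], [0.0004, -1.0, -0.0], [-1.0, -0.0004, 0.0]]
```

View pics/w8.png

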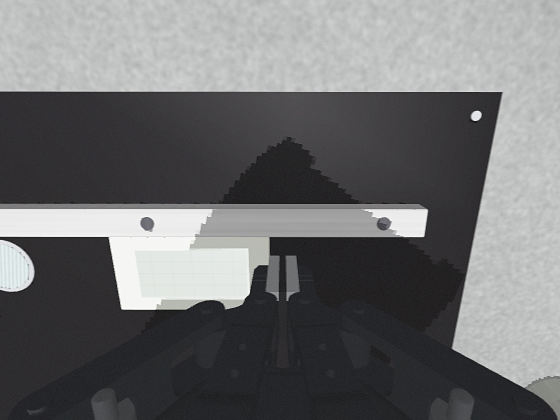

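```bash
python3 - <<'E'
from h import *
a=cv2.imread("pics/w8.png")[190:330,90:310];cv2.imwrite("pics/w8z.png",cv2.resize(a,None,fx=3.5,fy=3.5,interpolation=cv2.INTER_CUBIC))
c=dict(np.load("w8.npz"))
for z,p in((.079,(269,237)),(.079,(109,237)),(.079,(121,309)),(.08,(269,237))):
    P=ray(c,p,z)[0]*1000;print(p,np.round([P@UX,P@UY],1))
E
```

```text
(269, 237) [ 587.7 -275. ]
(109, 237) [ 587.6 -198.2]
(121, 309) [ 547.6 -197.8]
(269, 237) [ 588.1 -275. ]
```

View pics/w8z.png

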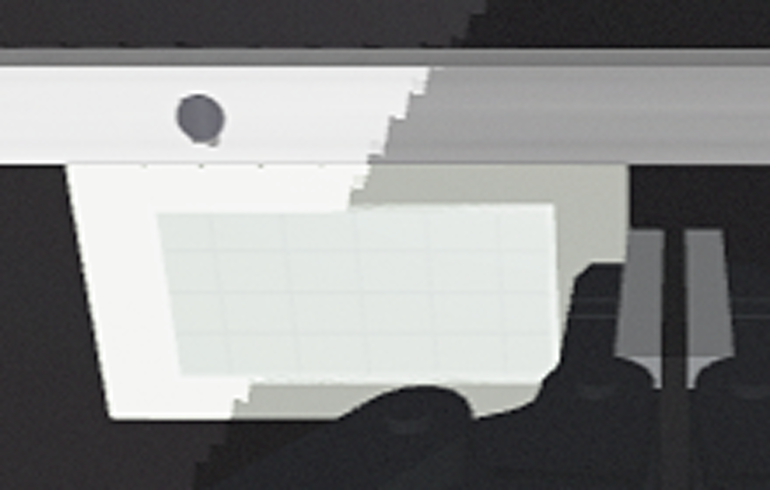

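Call:
drive_tool:
  increments:
    - [0,-0.005,-0.0002,0,0,0,-1]
    - [0,-0.005,-0.0002,0,0,0,-1]
    - [0,-0.005,-0.0002,0,0,0,-1]
    - [0,-0.005,-0.0002,0,0,0,-1]
    - [0,-0.005,-0.0002,0,0,0,-1]
    - [0,-0.005,-0.0002,0,0,0,-1]
    - [0,-0.005,-0.0002,0,0,0,-1]
    - [0,-0.005,-0.0002,0,0,0,-1]
    - [0,-0.005,-0.0002,0,0,0,-1]

```text
time_s: 9.55
eef_pos: [0.6082, -0.0994, 0.0838]
eef_rot: [0.082, 0.702, 0.082, -0.702]
wrist_force: [0.6, -0.9, -0.5]
opening: -0.003
```

```bash
python3 look.py 9;python3 - <<'E'
from h import *
a=cv2.imread("pics/w9.png")[190:330,40:310];cv2.imwrite("pics/w9z.png",cv2.resize(a,None,fx=2.9,fy=2.9,interpolation=cv2.INTER_CUBIC))
E
```

```text
t 9.55 p [608.2 -99.4  83.8] X,Y [ 568.6 -237.5] open -0.003 F [ 0.6 -0.9 -0.5] T [-0.1   0.07 -0.03]
tool axes rail frame (X,Y,Z rows of x,y,z): [[0.0001, -0.0, -1.0], [0.0002, -1.0, 0.0], [-1.0, -0.0002, -0.0001]]
```

View pics/w9z.png

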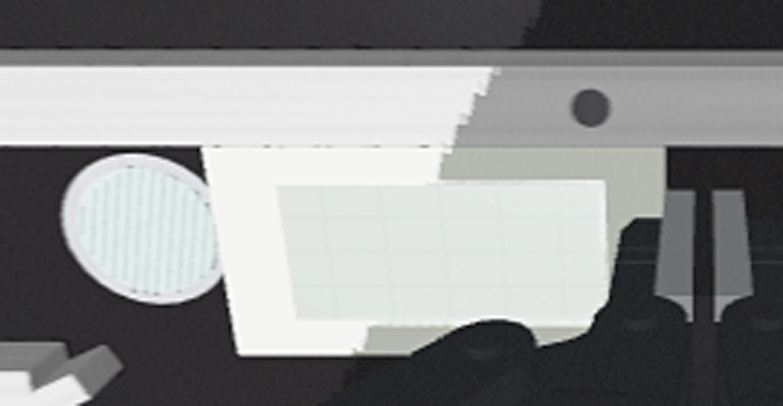

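Call:
drive_tool:
  increments:
    - [0,-0.005,-0.0001,0,0,0,-1]
    - [0,-0.005,-0.0001,0,0,0,-1]
    - [0,-0.005,-0.0001,0,0,0,-1]
    - [0,-0.005,-0.0001,0,0,0,-1]
    - [0,-0.005,-0.0001,0,0,0,-1]
    - [0,-0.005,-0.0001,0,0,0,-1]
    - [0,-0.005,-0.0001,0,0,0,-1]
    - [0,-0.005,-0.0001,0,0,0,-1]
    - [0,-0.005,-0.0001,0,0,0,-1]

```text
time_s: 10.72
eef_pos: [0.5986, -0.0554, 0.0838]
eef_rot: [0.082, 0.702, 0.082, -0.702]
wrist_force: [-0.7, 0.0, -0.2]
opening: 0.001
```

```bash
python3 look.py 10;python3 - <<'E'
from h import *
a=cv2.imread("pics/w10.png")[190:330,40:310];cv2.imwrite("pics/w10z.png",cv2.resize(a,None,fx=2.9,fy=2.9,interpolation=cv2.INTER_CUBIC))
E
```

```text
t 10.72 p [598.6 -55.4  83.8] X,Y [ 569.5 -192.4] open 0.001 F [-0.7  0.  -0.2] T [-0.04  0.02  0.  ]
tool axes rail frame (X,Y,Z rows of x,y,z): [[0.0001, -0.0, -1.0], [0.0002, -1.0, 0.0], [-1.0, -0.0002, -0.0001]]
```

View pics/w10z.png

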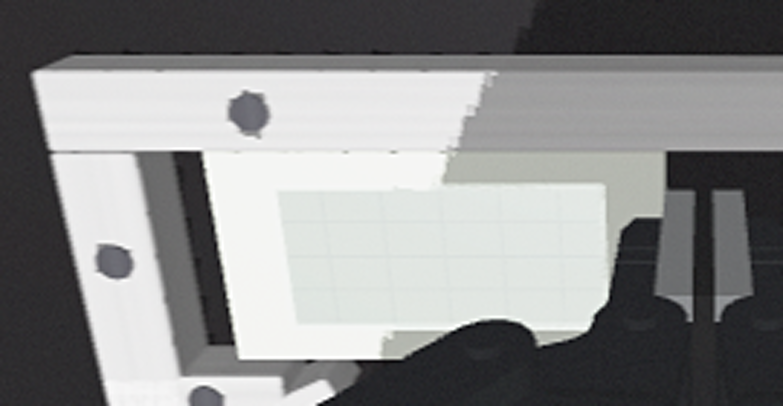

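Call:
drive_tool:
  increments:
    - [0,-0.004,0,0,0,0,-1]
    - [0,-0.003,0,0,0,0,-1]
    - [0,-0.001,0,0,0,0,-1]
    - [0,-0.001,0,0,0,0,-1]
    - [0,0,0,0,0,0,-1]

```text
time_s: 11.4
eef_pos: [0.5966, -0.047, 0.0838]
eef_rot: [0.082, 0.702, 0.082, -0.702]
wrist_force: [0.1, -0.3, 0.2]
opening: -0.001
```

Call:
drive_tool:
  increments:
    - [0,-0.001,0,0,0,0,-1]
    - [0,0,0,0,0,0,-1]

```text
time_s: 11.65
eef_pos: [0.5963, -0.046, 0.0838]
eef_rot: [0.082, 0.702, 0.082, -0.702]
wrist_force: [-1.0, 0.0, 0.5]
opening: 0.0
```

Call:
drive_tool:
  increments:
    - [0,-0.001,0,0,0,0,-1]
    - [0,0,0,0,0,0,-1]

```text
time_s: 11.9
eef_pos: [0.5962, -0.0454, 0.0839]
eef_rot: [0.083, 0.702, 0.082, -0.702]
wrist_force: [0.1, -2.2, 0.1]
opening: -0.003
```

Call:
drive_tool:
  increments:
    - [0,-0.001,0,0,0,0,-1]
    - [0,0,0,0,0,0,-1]
    - [0,0,0,0,0,0,-1]

```text
time_s: 12.28
eef_pos: [0.5962, -0.0453, 0.0841]
eef_rot: [0.083, 0.703, 0.082, -0.702]
wrist_force: [0.3, -5.8, 0.3]
opening: -0.002
```

```bash
python3 look.py 11;python3 - <<'E'
from h import *
a=cv2.imread("pics/w11.png")[190:330,40:310];cv2.imwrite("pics/w11z.png",cv2.resize(a,None,fx=2.9,fy=2.9,interpolation=cv2.INTER_CUBIC))
E
```

```text
t 12.28 p [596.2 -45.3  84.1] X,Y [ 569.6 -182.1] open -0.002 F [ 0.3 -5.8  0.3] T [-0.92 -0.07 -0.  ]
tool axes rail frame (X,Y,Z rows of x,y,z): [[0.0004, -0.002, -1.0], [-0.0, -1.0, 0.002], [-1.0, 0.0, -0.0004]]
```

View pics/w11z.png

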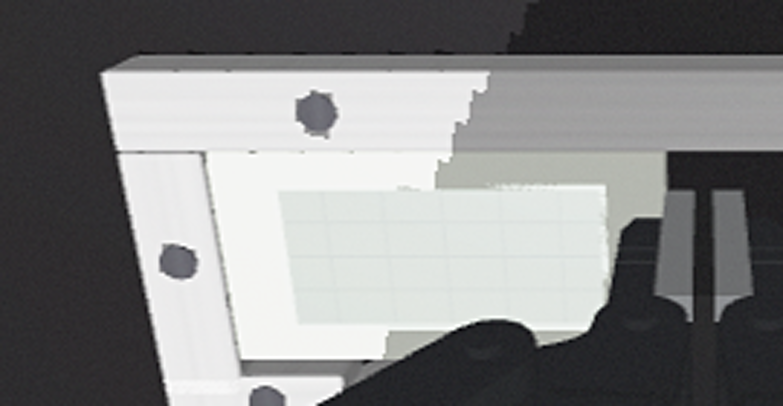

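Call:
drive_tool:
  increments:
    - [0,0.003,0,0,0,0,-1]
    - [0,0.01,0,0,0,0,-1]
    - [0,0.015,0,0,0,0,-1]
    - [-0.05,0,0,0,0,0,-1]
    - [-0.05,0.01,0.03,0,0,0,-1]
    - [-0.02,0.03,0.05,0,0,0,-1]
    - [0,0.03,0.05,0,0,0,-1]
    - [0,0,0,0,0,0,-1]
    - [0,0,0,0,0,0,-1]

```text
time_s: 13.45
eef_pos: [0.4923, -0.1702, 0.204]
eef_rot: [0.082, 0.703, 0.082, -0.702]
wrist_force: [0.2, 0.8, -0.1]
opening: 0.003
```

```bash
python3 look.py 12;python3 - <<'E'
from h import *
from bench import camera
for n in("top","scene"):
    c=camera(n);cv2.imwrite(f"pics/{n}9.png",c["img"][:,:,::-1])
a=cv2.imread("pics/w12.png");cv2.imwrite("pics/w12z.png",cv2.resize(a[0:230,0:330],None,fx=2.4,fy=2.4,interpolation=cv2.INTER_CUBIC))
a=cv2.imread("pics/scene9.png")[155:310,180:410];cv2.imwrite("pics/scene9z.png",cv2.resize(a,None,fx=3.4,fy=3.4,interpolation=cv2.INTER_CUBIC))
E
```

```text
t 13.45 p [ 492.3 -170.2  204. ] X,Y [ 439.6 -279.5] open 0.003 F [ 0.2  0.8 -0.1] T [-0.02 -0.03  0.01]
tool axes rail frame (X,Y,Z rows of x,y,z): [[0.0007, 0.0, -1.0], [-0.0013, -1.0, -0.0], [-1.0, 0.0013, -0.0007]]
```

View pics/w12z.png

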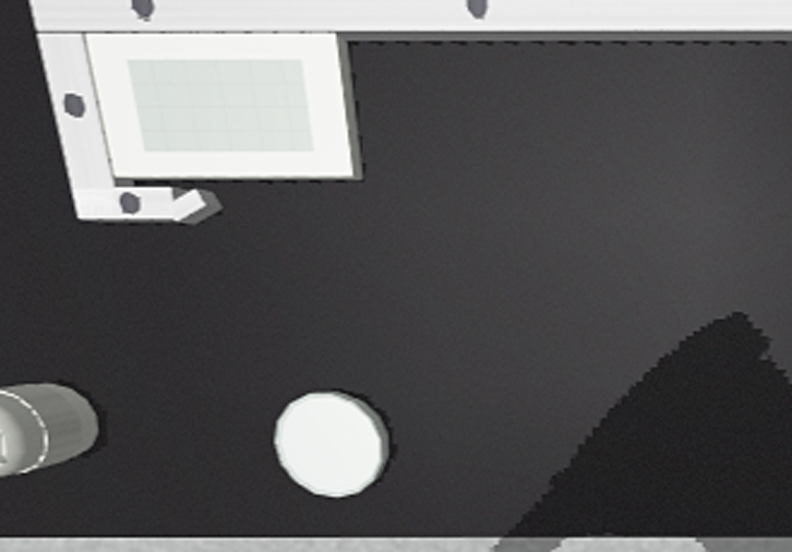

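View pics/scene9z.png

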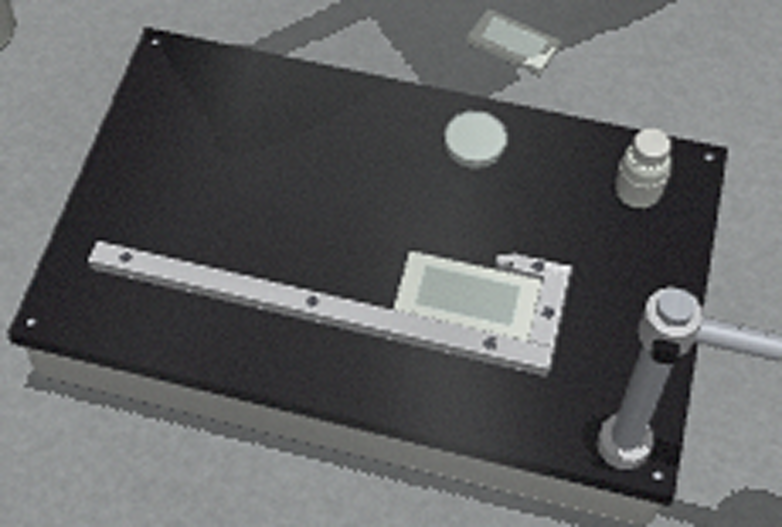

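View pics/top9.png

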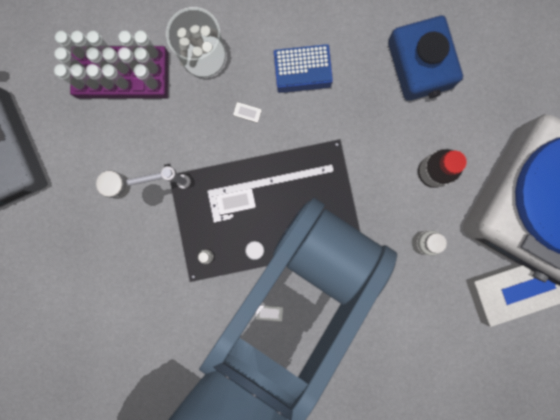

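The pictures show the chamber flush against the rail and the end stop, with the dish and vial unmoved and the arm clear.

```bash
python3 -c "
from bench import hand_in
print(hand_in())"
```

```text
the job is handed in; nothing more can be done
None
```

The chamber is home in the corner pocket, flat against the rail and up against the end stop, and the job is handed in at about 13.5 s.

- **To the rail:** I pushed it square across the stage with both half-open fingertips until contact read about 7 N.
- **Along the rail:** I slid it about 124 mm with the shut fingertips behind its short end until the end stop read about 6 N. It showed no gap to the rail in any of the pictures I took on the way.

The last wrist and scene views show no gap at the rail or the end stop, with the remaining play on the keeper side. The final finger position puts the chamber's rear edge at −174.7 mm along the rail, against −175 mm predicted.

The dish, the vial and the bench objects in view look as they did at the start, judged by eye only. In the last top view the arm hides part of the stage and bench. The first camera measurements of the rail's face differed by about 2 mm between views; a wrist view and the contact forces settled it. No check failed.

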